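Clear the drilling bench into tray and parts box

ROBOT

A 6-joint arm with a two-finger parallel gripper is mounted at the origin on the work surface. World frame = base frame: x ahead of the robot, y to its left, z up, the work surface at z = 0. Lengths are in m, angles in rad, forces in N, time in s.
With the tool pointing down it reaches from about 0.375 to 0.925 m from the base axis. Payload 5.7 kg.
Tool frame: the origin (TCP) lies at the very end of the fingers, on their centre line; the grasp point (between the pads) lies 19 mm behind it; z points along the fingers, y is the line along which they close (so a half turn about z gives the same grasp; the last joint's range is limited). The gripper opens to 88 mm and grips with 3 to 60 N. Pads are 20 mm wide; open, the fingers measure 115 mm over their backs; the gripper's body (75 mm by 178 mm) begins 61 mm behind the grasp point.
Start: joints at [1.21, 0.359, 1.51, -0, 1.272, -0.115], TCP at [0.146, 0.582, 0.223] pointing down, gripper open.
Joint ranges: [-2.97, 2.97], [-1.01, 2.36], [0.21, 2.38], [-0.96, 4.11], [0.2, 2.71], [-2.98, 2.98]. Speed limits (rad/s): [2.39, 2.39, 3.14, 3.14, 3.14, 3.14].

INTERFACE

Orientations are given as a unit quaternion [x, y, z, w].
In Python, from station import r gives the robot as it stands. Calls block until the motion is done:
- r.move_ptp(position, orientation): joint-space move of the TCP to a pose.
- r.move_linear(position, speed=0.15, attitude=None, f_stop=None): straight line of the TCP; attitude=None keeps the orientation; speed is the mean speed in m/s. With f_stop (N) it stops when the force on the tool has changed by that much, and returns True; else False.
- r.movej(angles): joint-space move.
- r.gripper_to(opening): finger opening in m; the grip force is fixed at half the most; returns when the fingers have stopped.
- r.pause(seconds).
- r.inverse_kinematics(position, orientation): joint angles nearest the present ones, or None.
- r.observe(): the state.
- r.read_camera(name): name is "side" or "top" or "wrist"; returns the picture (420x560x3 uint8, blue, green, red); there is no depth.
- r.camera_params(name): a dict with "mtx" (3x3 intrinsics, pixels), "view" (4x4, takes a point from world to camera coordinates); the wrist camera has in their place "mount" (4x4, takes a point from camera to tool coordinates, whose origin is the TCP and whose axes are the flange's). Camera axes: x right, y down, z forward; pixel columns grow to the right and rows downward; lengths in m; the calibration is good to about 2 mm. A picture is of the moment at which its call begins: read the wrist's pose just before it. camera_params takes no time and is no camera call.
A pose or a line that the arm cannot do raises r.IKError and nothing moves.
- r.job_done(): hands the job in; it is judged then, once.
The state is a dict: "t": time; "qpos": joint angles; "joint_vel": joint speeds; "joint_efforts": joint torques, N m; "position": TCP position; "tool_rot": TCP orientation; "wrist_force": force on the tool from outside, world axes, zero at the start; "moment": the same for the moment, N m; "grip_width": finger opening in m; "gripper_force": force on a finger pad.
Only numpy, scipy, OpenCV 4.12 (cv2) and the standard library are available. Lean on these libraries where they do the work, as an engineer would, in place of code of your own. Each camera call takes 0.05 s, during which the arm holds its last target. There are 200 camera calls.

TASK

Sort the mixed things on the drilling bench: lay both twist drills flat in the pulled-out steel tray of the vice stand, and put the angle cleat down inside the open grey parts box. Then slide the tray fully home under the stand. Leave the oil can, the chuck key and the flat bar offcut where they are.

Things in the scene. Friction and masses are not known exactly. Their poses are not given: they have to be found in the camera images.
- drill_a: Twist drill of bare steel lying on the bench: 140 mm long, 18 mm in diameter, plain round shank, spiral flutes and a conical point. Origin on its axis at mid length (9 mm above the surface it lies on); x runs along it towards the point. 0.2 kg nominal. The two drills are alike.
- drill_b: Twist drill of bare steel lying on the bench: 140 mm long, 18 mm in diameter, plain round shank, spiral flutes and a conical point. Origin on its axis at mid length (9 mm above the surface it lies on); x runs along it towards the point. 0.2 kg nominal. The two drills are alike.
- cleat: Angle cleat: an L of bare steel angle with drilled holes, 65 mm wide (y), legs 10 mm thick. It starts with one leg flat on the bench (x from -27.5 to +27.5 mm) and the other upright at its -x end (mid-thickness at x = -22.5 mm, top 55 mm above the bench). Origin: underside of the flat leg, its middle. Pinch the upright leg from above. About 0.4 kg.
- stand: Low dark steel stand fixed to the bench. Origin on the bench under the middle of the deck's front edge; x points into the stand (the way the tray goes in), z up. Deck 230 mm wide (y), 200 mm deep (x 0 to 200 mm), underside 52 mm and top 64 mm above the bench. A blue drill vice stands on its back part (x 115 to 195 mm), up to 130 mm above the bench. Side walls and back.
- tray (a joint): How far the shallow steel tray is pulled out of the stand, in m: 0 = fully home (against its stop; its front then still stands 25 mm out of the deck), 0.15 = fully out. It slides level along the stand's x with about 2 N of friction and starts nearly fully out.
- tray_in (a point): Centre of the tray's inner floor (8 mm above the bench), axes as the stand's. Inside, the tray is 140 mm along x and 180 mm along y; walls 5 mm thick, their tops 33 mm above this floor and 11 mm below the deck's underside. Drills fit side by side lying along y.
- tray_handle (a point): Middle of the tray's bar handle, 25 mm above the bench, axes as the stand's. The bar is 90 mm long along y and stands 35 mm in front of the tray's front wall, held by a short post at each end.
- bin_in (a point): Centre of the inner floor of the open grey parts box fixed to the bench (floor 5 mm above the bench); inside 140 mm along x and 180 mm along y, walls 5 mm thick, tops 65 mm above the bench.
- oil_can: Bystander: green oil can with a spout, 68 mm in diameter, 140 mm tall. Origin at the centre of its underside.
- chuck_key: Bystander: steel T-shaped chuck key lying flat, about 107 mm long with a 90 mm cross bar, 20 mm high. Origin near its middle, on the bench.
- offcut: Bystander: dark steel flat bar 120 x 40 x 12 mm lying flat. Origin at the centre of its underside.
Things that resemble listed ones, but are neither listed nor needed, are in the scene too. What is shaped like the drill_b but pink or purple is not meant.

How it is judged:
By the outcome, as a careful person would: the job done as asked, in the order asked, and still so for the second after the job is handed in, with the robot touching nothing.
It also fails if it takes over 72 s, if anything falls off the work surface, if the arm or the gripper's body presses on something with over 40 N, if the wrist force passes 120 N, or if a joint passes its speed limit or range.

## Working session

There is one attempt and no reset: what is moved stays moved. The work goes in short steps, each a Python script; the robot and the scene stay as the last script left them, time stands still between calls to the robot, and variables do not carry over. Pictures are saved under pics/ and viewed, at most 10 in all, crops included, and the job is handed in when it is done.

```bash
ls; mkdir -p pics; python3 - <<'E'
from station import r
import cv2
for n in("top","side"):
    cv2.imwrite(f"pics/{n}0.png",cv2.resize(r.read_camera(n),(800,600),interpolation=cv2.INTER_CUBIC))
    print(r.camera_params(n))
print(r.camera_params("wrist"),r.observe())
E
```

```text
pics
{'mtx': array([[530.44605153,   0.        , 279.33588625],
       [  0.        , 530.44605153, 204.22443693],
       [  0.        ,   0.        ,   1.        ]]), 'view': array([[-0.02446911, -0.99957126,  0.01607963, -0.10597372],
       [-0.98189569,  0.02100807, -0.18825383,  0.52112957],
       [ 0.18783532, -0.02039493, -0.98198877,  1.53667273],
       [ 0.        ,  0.        ,  0.        ,  1.        ]])}
{'mtx': array([[418.85956967,   0.        , 278.90659395],
       [  0.        , 418.85956967, 203.13777391],
       [  0.        ,   0.        ,   1.        ]]), 'view': array([[ 0.77380553, -0.63323541, -0.01542441, -0.47408421],
       [-0.44728304, -0.52900775, -0.72117174,  0.24019523],
       [ 0.44851185,  0.56494576, -0.69258459,  0.95263648],
       [ 0.        ,  0.        ,  0.        ,  1.        ]])}
{'mtx': array([[327.99539443,   0.        , 280.16978842],
       [  0.        , 327.99539443, 206.82685052],
       [  0.        ,   0.        ,   1.        ]]), 'mount': array([[ 7.17402211e-04, -9.53490812e-01, -3.01421228e-01,
         8.30953993e-02],
    
[... 254 characters left out ...]
't': 0.1, 'qpos': array([ 1.20990076e+00,  3.59420100e-01,  1.51127794e+00, -4.45914710e-06,
        1.27249793e+00, -1.15117691e-01]), 'joint_vel': array([-0.00087698, -0.00304304, -0.00117326,  0.00099122,  0.00080478,
        0.00061506]), 'joint_efforts': array([ 2.49394825e-04, -5.16357958e+01, -2.71408170e+01,  6.74849865e-02,
        2.77461286e-02, -5.90835089e-05]), 'position': array([0.14579409, 0.58140308, 0.22191892]), 'tool_rot': array([ 1.22579174e-01,  9.92458414e-01, -7.79561587e-04, -1.86933137e-04]), 'wrist_force': array([-0.11261613,  0.33930474, -0.28703358]), 'moment': array([-0.01780783,  0.00227298,  0.00655854]), 'gripper_force': 0.0, 'grip_width': 0.0879803961425857}
```

View pics/top0.png

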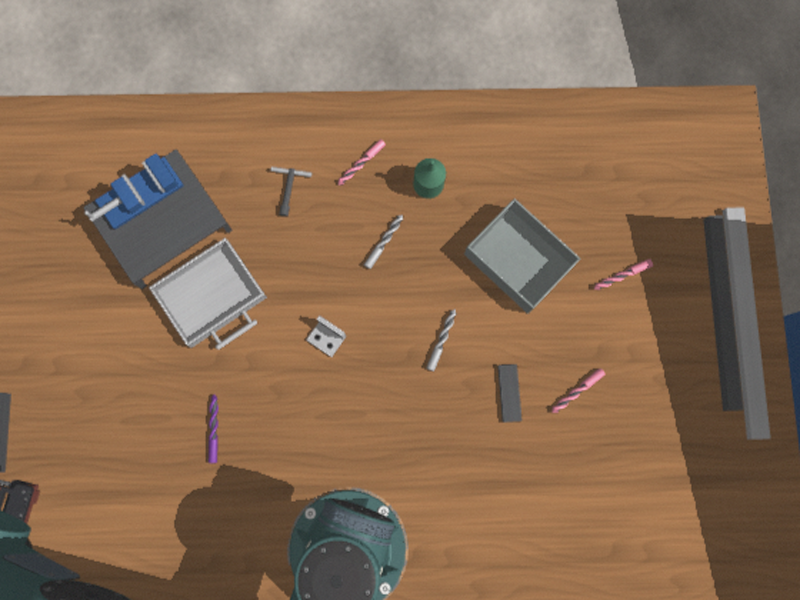

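View pics/side0.png

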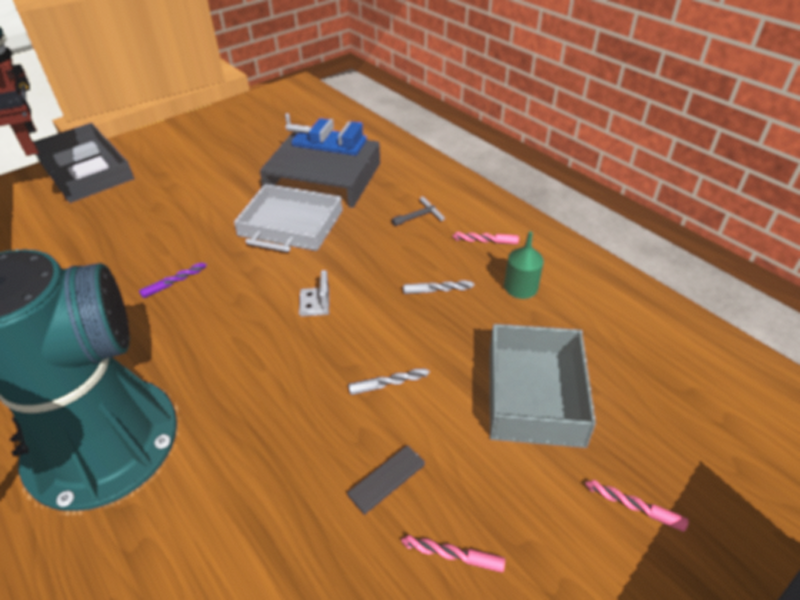

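Top view (800 px): steel drills at (384,242) and (441,340). Look-alikes are pink at (361,163), (622,275) and (577,390), and purple at (213,428). By the description I choose the two bare steel ones. The cleat is at (326,336), the tray around (207,295), the box around (523,255), the key at (288,190), the can at (429,178) and the offcut at (509,393). Next I take enlarged crops to check the choice and measure.

```bash
python3 - <<'E'
from station import r
import cv2
t=r.read_camera("top");s=r.read_camera("side")
cv2.imwrite("pics/topc.png",cv2.resize(t[130:270,95:335],None,fx=10/3,fy=10/3,interpolation=cv2.INTER_CUBIC))
cv2.imwrite("pics/topd.png",cv2.resize(t[130:280,235:415],None,fx=4,fy=4,interpolation=cv2.INTER_CUBIC))
cv2.imwrite("pics/sidec.png",cv2.resize(s[115:325,155:425],None,fx=2.8,fy=2.8,interpolation=cv2.INTER_CUBIC))
E
```

```text
(no output)
```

View pics/topc.png

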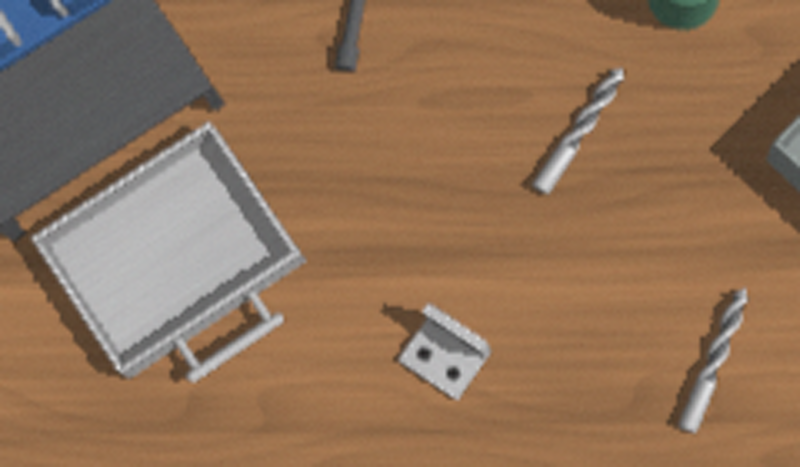

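View pics/topd.png

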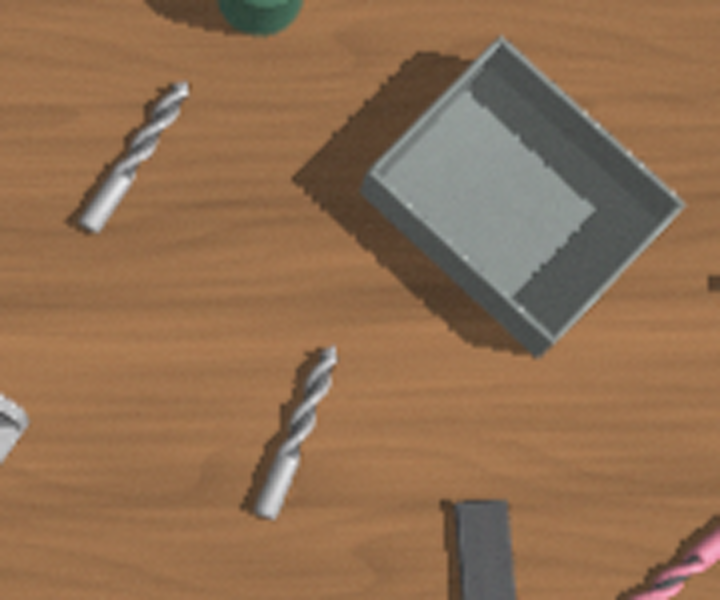

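View pics/sidec.png

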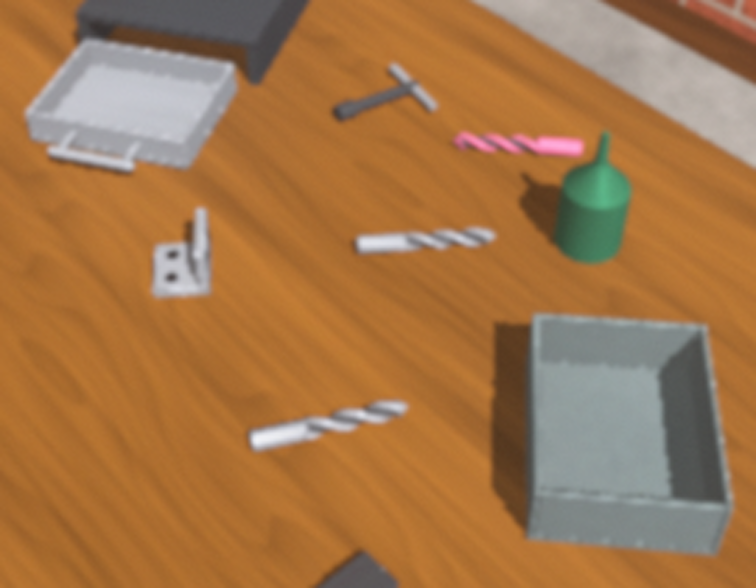

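Both crops show two bare steel drills with plain shanks, and the pink look-alike stays separate. Now I triangulate the corner pixels from the two views.

```bash
cat > meas.py <<'E'
from station import r
import numpy as np, cv2
P={n:r.camera_params(n)["mtx"]@r.camera_params(n)["view"][:3] for n in("top","side")}
C=lambda p:(np.array(p,float)+.5)/(10/3)+[95,130]-.5
D=lambda p:(np.array(p,float)+.5)/4+[235,130]-.5
S=lambda p:(np.array(p,float)+.5)/2.8+[155,115]-.5
def tri(a,b):
    X=cv2.triangulatePoints(P["top"],P["side"],a.reshape(2,1),b.reshape(2,1)).ravel();X=X[:3]/X[3]
    e=[np.linalg.norm((q:=P[n]@np.append(X,1))[:2]/q[2]-p) for n,p in(("top",a),("side",b))]
    return X,max(e)
def ray(a,z,n="top"):
    M=P[n];H=np.c_[M[:,:2],M[:,2]*z+M[:,3]];q=np.linalg.solve(H,np.append(a,1));return q[:2]/q[2]
E
python3 - <<'E'
from meas import *
np.set_printoptions(precision=4,suppress=True)
L=dict(d1shank=(D((90,228)),S((360,244))),d1tip=(D((183,86)),S((493,236))),d2shank=(D((265,515)),S((253,440))),d2tip=(D((332,350)),S((406,407))),
clF=(C((400,358)),S((155,245))),clN=(C((458,397)),S((153,294))),clTop=(C((430,306)),S((200,208))),
trBL=(C((33,238)),S((88,40))),trBR=(C((210,125)),S((235,67))),trFR=(C((303,260)),S((186,156))),trFL=(C((123,374)),S((28,112))),
hL=(C((193,377)),S((51,152))),hR=(C((280,320)),S((132,166))),
bL=(D((368,175)),S((533,315))),bT=(D((502,38)),S((707,325))),bR=(D((684,205)),S((728,503))),bB=(D((552,343)),S((530,490))))
for k,(a,b) in L.items(): print(k,*tri(a,b))
R={k:tri(a,b)[0] for k,(a,b) in L.items()}
for a,b in(("d1shank","d1tip"),("d2shank","d2tip"),("clF","clN"),("trBL","trBR"),("trFL","trFR"),("trBL","trFL"),("trBR","trFR"),("hL","hR"),("bL","bT"),("bT","bR"),("bR","bB"),("bB","bL")):
    v=R[b]-R[a];print(a,b,np.linalg.norm(v[:2]),np.degrees(np.arctan2(v[1],v[0])))
print("cleat top at .055",ray(C((428,307)),.055),ray(C((489,349)),.055))
E
```

```text
d1shank [ 0.5833 -0.0522  0.0139] 0.7462408691728554
d1tip [ 0.6965 -0.1268  0.0098] 0.6830982245842275
d2shank [ 0.3594 -0.1797  0.0134] 0.5766691623330535
d2tip [ 0.4844 -0.2353  0.0107] 0.6402113394047685
clF [0.4283 0.0794 0.0133] 0.34639403474220265
clN [0.3922 0.0276 0.0076] 0.39680592506001616
clTop [0.4676 0.0479 0.0621] 0.3676210899659877
trBL [0.5424 0.4049 0.0415] 0.6571689074345022
trBR [0.645  0.2486 0.0391] 0.8344442819947279
trFR [0.5203 0.1652 0.025 ] 0.7990200419582856
trFL [0.4176 0.32   0.0451] 0.8835540109369572
hL [0.4139 0.2627 0.0272] 0.1068646444875572
hR [0.4652 0.1849 0.0283] 0.8085162971944727
bL [ 0.6076 -0.2623  0.066 ] 0.677314615188029
bT [ 0.7122 -0.3686  0.0682] 0.8293029100643656
bR [ 0.577  -0.4961  0.0733] 0.011732748133921615
bB [ 0.4749 -0.3916  0.0694] 0.5366003170551644
d1shank d1tip 0.13549850393770263 -33.388136050215074
d2shank d2tip 0.1368122313120652 -23.96925032298923
clF clN 0.06310998976648767 -124.85245913717004
trBL trBR 0.18693826677432748 -56.71998495071116
trFL trFR 0.1857448436746861 -56.42276746804436
trBL trFL 0.15097114678000728 -145.7810244035412
trBR trFR 0.1499927868539953 -146.23176683872327
hL hR 0.09317687271192522 -56.588684616795604
bL bT 0.14907838536516568 -45.480915126647496
bT bR 0.1857315291313154 -136.67848975290366
bR bB 0.14606742362299502 134.36839415724054
bB bL 0.18530883943931561 44.249982709988856
cleat top at .055 [0.4684 0.05  ] [ 0.4297 -0.0036]
```

Sizes, heights and angles match the text: rims about 0.041 and 0.066–0.073 m, tray 150×187, box 148×185, drills about 0.136–0.137 m long. Now I move drill 1.

```bash
cat > act.py <<'E'
from station import r
import numpy as np
from scipy.spatial.transform import Rotation as Rot
T=np.radians(33.6); TR=np.array([.5313,.2847]); SX=np.array([np.cos(T),np.sin(T)]); SY=np.array([-SX[1],SX[0]])
BIN=np.array([.5929,-.3797]); ZT=.16
def quat(phi):
    c,s=np.cos(phi),np.sin(phi); return Rot.from_matrix(np.array([[-s,c,0],[c,s,0],[0,0,-1]]).T).as_quat()
def wrap(a): return (a+np.pi/2)%np.pi-np.pi/2
def go(xy,phi,z=ZT,free=True):
    q1=np.arctan2(xy[1],xy[0])
    if free: phi=q1+wrap(phi-q1)
    r.move_ptp([*xy,z],quat(phi)); return phi
def line(xy,z,v=.15,f=None): return r.move_linear([*xy,z],speed=v,f_stop=f)
def st(m=""):
    o=r.observe(); print(m,round(o["t"],2),o["position"].round(4),"w",round(o["grip_width"],4),"F",round(o["gripper_force"],1),o["wrist_force"].round(1))
def pick(xy,phi,z,width):
    r.gripper_to(width); go(xy,phi); line(xy,.05+z); print("stop",line(xy,z,.08,15)); r.gripper_to(0); st("gripped"); line(xy,ZT); st("lifted")
def place(xy,phi,z,width,free=True):
    go(xy,phi,free=free); line(xy,z+.04); print("stop",line(xy,z,.06,12)); st("down"); r.gripper_to(width); r.pause(.2); line(xy,ZT); st("released")
E
python3 - <<'E'
from act import *
a=np.array([.5833,-.0522]);b=np.array([.6965,-.1268])
u=(b-a)/np.linalg.norm(b-a)
pick((a+b)/2-.003*u,np.arctan2(u[1],u[0])+np.pi/2,.004,.06)
place(TR+.028*SX,T,.0135,.04)
E
```

```text
stop False
gripped 6.11 [ 0.6376 -0.0878  0.0042] w 0.0175 F 30.0 [-0.4  1.7  1.1]
lifted 7.3 [ 0.6366 -0.0876  0.1589] w 0.0176 F 30.0 [ 0.2  1.1 -2. ]
stop False
down 10.45 [0.5546 0.3002 0.0133] w 0.0179 F 30.0 [ 0.3 -0.  -1.3]
released 12.33 [0.5539 0.2999 0.159 ] w 0.0398 F 0.0 [ 0.5 -0.2  0.5]
```

```bash
python3 - <<'E'
from act import *
import cv2
a=np.array([.3594,-.1797]);b=np.array([.4844,-.2353])
u=(b-a)/np.linalg.norm(b-a)
pick((a+b)/2-.003*u,np.arctan2(u[1],u[0])+np.pi/2,.004,.06)
t=r.read_camera("top")
cv2.imwrite("pics/top2.png",cv2.resize(t[130:270,80:290],None,fx=10/3,fy=10/3,interpolation=cv2.INTER_CUBIC))
E
```

```text
stop False
gripped 17.13 [ 0.4192 -0.2062  0.0041] w 0.0177 F 30.0 [-0.5  1.1  2. ]
lifted 18.32 [ 0.4185 -0.2059  0.1592] w 0.0174 F 30.0 [-0.2  0.8 -1.9]
```

View pics/top2.png

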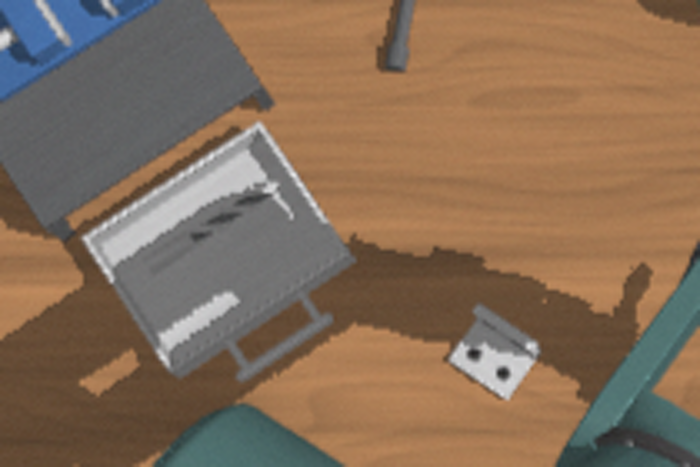

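The steel drill lies in the tray along its y, from (150,265) to (280,190) in the crop. I compute its tray x, then place the second drill clear of it.

```bash
python3 - <<'E'
from act import *
from meas import ray
import cv2
for p in((150,265),(280,190),(215,228)):
    q=ray((np.array(p)+.5)/(10/3)+[80,130]-.5,.017)-TR; print(q@SX,q@SY)
x=q@SX
if 0.008<x<.06:
    place(TR+min(-.03,x-.046)*SX if x>.012 else TR-.034*SX,T,.0135,.03)
E
```

```text
0.027283261331874677 0.06190593622550378
0.01892401385275615 -0.07279397195371522
0.02272792196712821 -0.00488073768313523
stop False
down 21.81 [0.5064 0.2681 0.0134] w 0.0176 F 30.0 [ 0.5 -0.3 -2.8]
released 23.57 [0.5056 0.2678 0.1591] w 0.0299 F 0.0 [ 0.1  0.2 -0.4]
```

```bash
python3 - <<'E'
from act import *
import cv2
c=np.radians(144.2)
pick(np.array([.448,.0252]),c,.027,.06)
d=np.radians(134.); ux=np.array([np.cos(d),np.sin(d)])
place(BIN-.0225*ux,d-np.pi,.034,.04,free=False)
t=r.read_camera("top")
cv2.imwrite("pics/top3.png",cv2.resize(t[110:270,80:420],None,fx=800/340,fy=800/340,interpolation=cv2.INTER_CUBIC))
E
```

```text
stop False
gripped 27.51 [0.4481 0.0252 0.027 ] w 0.0102 F 30.0 [-0.2  0.5  0.5]
lifted 28.54 [0.4471 0.0253 0.1592] w 0.01 F 30.0 [-0.9  0.1 -2.5]
stop False
down 31.73 [ 0.6087 -0.396   0.034 ] w 0.0098 F 30.0 [-0.  -0.2 -1.9]
released 33.58 [ 0.6079 -0.3954  0.1589] w 0.0396 F 0.0 [-0.8 -0.4  1.2]
```

View pics/top3.png

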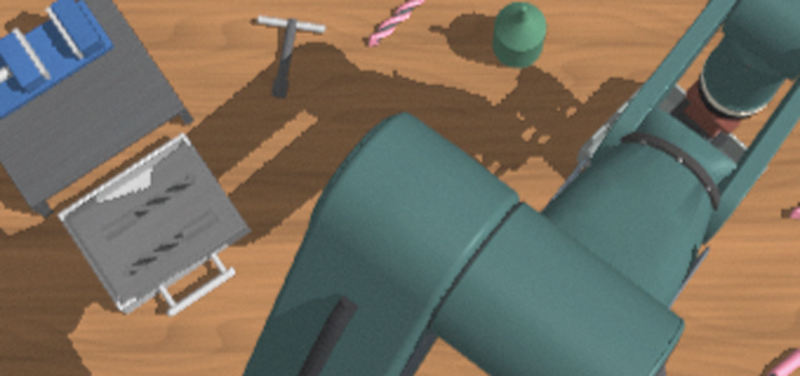

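Both drills lie side by side in the tray at about (150,208) and (175,240). Next I push the handle with closed fingers, then look at everything.

```bash
python3 - <<'E'
from act import *
import cv2
H=TR-.110*SX
r.gripper_to(0)
p=H-.045*SX; go(p,T+np.pi/2,.15); line(p,.014)
st("start"); e=H+.16*SX
print("stop",line(e,.014,.07,12)); r.pause(.3); st("home")
o=r.observe(); q=o["position"][:2]; print("from start handle",(q-H)@SX)
line(q-.03*SX,.014); line(q-.03*SX,.15); st()
t=r.read_camera("top")
cv2.imwrite("pics/top4.png",cv2.resize(t,(800,600),interpolation=cv2.INTER_CUBIC))
E
```

```text
start 37.68 [0.4028 0.199  0.0144] w 0.0004 F 0.0 [-0.2  0.4 -0.2]
stop True
home 40.18 [0.546  0.2954 0.0125] w 0.0001 F 0.0 [-0.5  1.3  0.3]
from start handle 0.12820892022530975
 41.59 [0.5205 0.2786 0.1491] w 0.0003 F 0.0 [0.7 0.4 1.1]
```

View pics/top4.png

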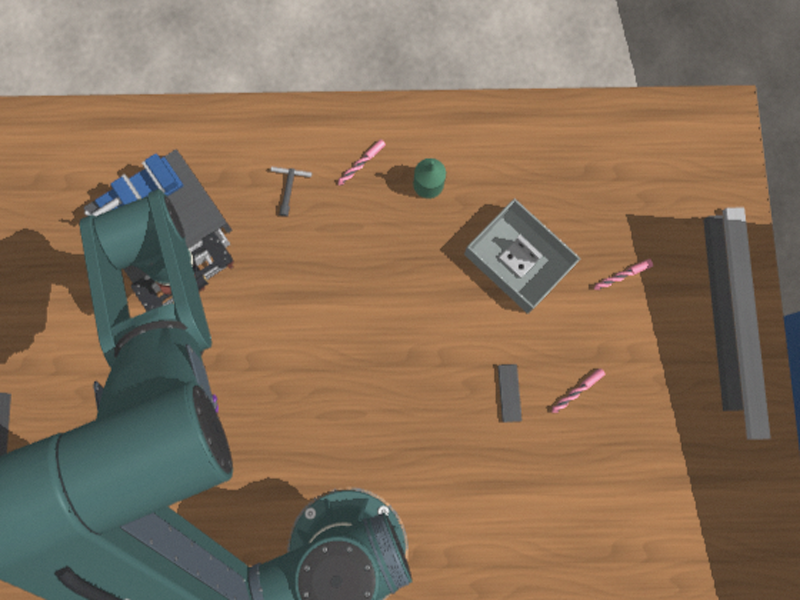

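The cleat sits inside the box at (520,260), and the can, key and offcut are unmoved. I push the tray again slowly to confirm it is at its stop, then look from clear.

```bash
python3 - <<'E'
from act import *
import cv2
H=TR-.110*SX; p=H+.098*SX
line(p,.014)
print("stop",line(H+.165*SX,.014,.03,20))
for i in range(3):
    st(); r.pause(.15)
q=r.observe()["position"][:2]; print("travel",(q-H)@SX)
line(q-.03*SX,.014); line(q-.03*SX,.2)
go(np.array([.45,0.]),0,.3)
t=r.read_camera("top");s=r.read_camera("side")
a=cv2.resize(t[90:240,50:200],(400,400),interpolation=cv2.INTER_CUBIC);b=cv2.resize(s[60:210,140:290],(400,400),interpolation=cv2.INTER_CUBIC)
cv2.imwrite("pics/fin.png",cv2.hconcat([a,b])); st()
E
```

```text
stop True
 43.98 [0.5477 0.2961 0.013 ] w 0.0004 F 0.0 [-1.   0.3  0.5]
 44.13 [0.5475 0.296  0.0127] w 0.0004 F 0.0 [-0.5 -0.4  0.1]
 44.28 [0.5473 0.2959 0.0127] w 0.0003 F 0.0 [-0.   0.2 -0.4]
travel 0.12943493162853267
 47.62 [0.4501 0.0005 0.2996] w 0.0002 F 0.0 [-0.3 -0.3 -0.3]
```

View pics/fin.png

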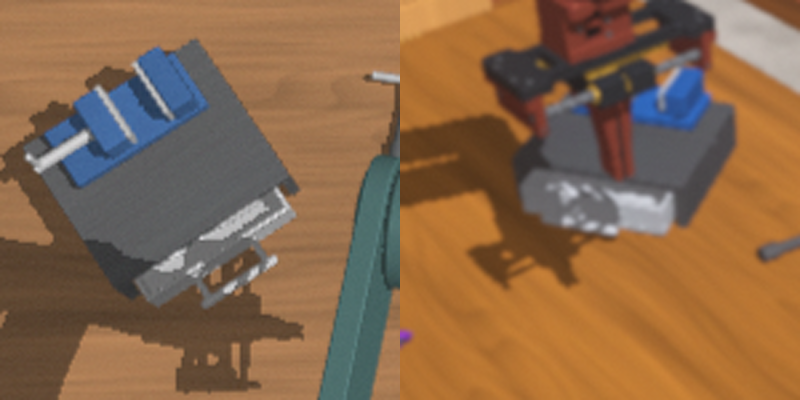

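The tray is in, with its handle at (240,280) in the left crop and the deck's front corners near (130,297) and (296,190). I compute how far it stands out; fully home puts the handle 60 mm in front of the deck.

```bash
python3 - <<'E'
from act import *
from meas import ray
f=lambda p,z: ((ray((np.array(p)+.5)/(8/3)+[50,90]-.5,z)-TR)@np.c_[SX,SY]).round(4)
print("deck",f((130,297),.064),f((296,190),.064),"handle",f((208,303),.027),f((274,260),.027),"frontrim",f((153,305),.041),f((297,212),.041), "deck back right", f((195,40),.064))
E
```

```text
deck [0.0774 0.1065] [ 0.0764 -0.1101] handle [0.0342 0.0437] [ 0.0339 -0.0444] frontrim [0.063  0.0938] [ 0.0619 -0.0967] deck back right [ 0.2923 -0.1112]
```

```bash
python3 -c "
from station import r
print(r.job_done())"
```

```text
the job is handed in; nothing more can be done
None
```

I handed the job in at about 48 s: both drills are lying in the tray, the cleat is inside the grey box, and the tray is pushed in until a second push stopped at the same place (the camera measurement was too coarse to confirm the exact 25 mm stand-out); the can, key and offcut were not touched.

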